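# Hold the depth gauge in the marked groove of a cigar mould

### The arm

A 7-joint arm with a two-finger parallel gripper is mounted at the origin on the work surface. World frame = base frame: x ahead of the robot, y to its left, z up, the work surface at z = 0. Lengths are in m, angles in rad, forces in N, time in s.
With the tool pointing down it reaches from about 0.425 to 0.875 m from the base axis. Payload 4.7 kg.
Tool frame: the origin (TCP) lies midway between the tips of the shut fingers; the grasp point (between the pads) lies 19 mm behind it; z points along the fingers, x is the direction in which the jaws open and shut, and the axes are right-handed (so a half turn about z gives the same grasp; the last joint's range is limited). The gripper opens to 87 mm and grips with 3 to 60 N. Pads are 19 mm wide; open, the fingers measure 117 mm over their backs; the gripper's body (75 mm by 190 mm) begins 51 mm behind the grasp point.
Start: joints at [-1.097, 0.321, -0.07, 1.45, 0.023, 1.371, -0.057], TCP at [0.288, 0.582, 0.223] pointing down, gripper open.
Joint ranges: [-2.86, 2.86], [-0.3, 2.09], [-1.38, 1.24], [0.06, 2.45], [-1.56, 4.7], [0.09, 2.05], [-2.69, 2.69]. Speed limits (rad/s): [2.57, 2.57, 3.14, 3.14, 3.14, 3.14, 3.14].

### API

Orientations are given as a rotation vector (axis times angle).
In Python, from bench import get_state, eyes, ticket gives the robot as it stands.
- The arm moves only by the tool carry_out, never from a script. Its argument "motion" is a list of rows, each a list of 2 entries, a list of its own where there are three numbers: the shift along the world's x, y, z in m, then the turn about the world's z in rad. A call has 1 to 20 rows; each row is the pose to reach, as a shift and turn from the pose commanded when the call began; what a row does not reach only later rows make up. A row lasts 1/10 s, in which the tool goes at most 50 mm and 8.59 degrees, less where a joint would pass 70% of its speed; a pose out of reach is approached as far as the arm can. A call with a gripper value outside its range is refused whole. "grip" is the gripper command: -1 is fully open, 1 is shut, values between are in proportion, set as the call begins (left out, the last holds). The fingers move at their own pace and stop on an object; "squeeze" is the grip in N (left out, the last holds). Time passes only in rows, so rows that repeat a pose let the fingers close. It gives the time, the measured TCP pose, the force and the opening at its end, in the units of the state.
- get_state(): the state, without advancing time (a new reading comes with each control period).
- eyes.get_image(name): name is "scene" or "top" or "wrist"; returns a dict with "pixels" (420x560x3 uint8, blue, green, red), "mtx" (3x3 intrinsics, pixels), "extrinsics" (4x4, takes a point from camera to world coordinates). Camera axes: x right, y down, z forward; pixel columns grow to the right and rows downward; lengths in m; the calibration is good to about 2 mm. A picture is of the moment at which its call begins. There is no depth.
- ticket.close_job(): hands the job in, once; it reports no verdict.
The state is a dict: "time": time; "joint_positions": joint angles; "qd": joint speeds; "joint_torque": joint torques, N m; "position": TCP position; "tool_rot": TCP orientation; "ft_force": force on the tool from outside, world axes, zero at the start; "torque": the same for the moment, N m; "grip_width": opening from 0.0 (shut) to 1.0 (fully open).
Only numpy, scipy, OpenCV 4.12 (cv2) and the standard library are available. Lean on these libraries where they do the work, as an engineer would, in place of code of your own. Each camera call takes 0.05 s, during which the arm holds its last target. There are 200 camera calls.

### The job

Take the green spring gauge out of its wooden rest, bring it in through the open front end of the clear guide's slot that runs over the orange dot (its foot passes under the guide plate), and gently set its tip on the orange dot in the mould groove. Finish while still holding it there: gauge upright, its brass plunger pushed about half-way in, foot off the mould and stem not leaning on the guide; do not let go. Leave the other things on the bench where they are.

Things in the scene. Friction and masses are not known exactly. Their poses are not given: they have to be found in the camera images.
- gauge: Hand spring gauge, 0.11 to 0.2 kg, upright in its rest. Origin: centre of the underside of its steel foot, z up the stem. Foot: disc 32 mm wide, z 0 to 8 mm. Stem: steel rod 10 mm wide, up to z 104. Grip: green 26 x 26 mm square body, z 102 to 182 mm, flats facing its x and y. A brass plunger 8 mm wide sticks out 28 mm below the foot.
- plunger (a joint): How far the spring-loaded brass plunger is pushed up into the gauge, in m: 0 = fully out (tip 28 mm below the foot's underside), 0.012 = fully in. The spring pushes back with about 0.8 N at 0 plus 0.4 N per mm (3.2 N at half-way, 6 mm); beyond 12 mm it is rigid.
- tip (a point): The lower end of the brass plunger, centred on the gauge's axis (5 mm wide flat end, chamfered). It rises into the gauge with the plunger.
- rest: Fixed wooden block 90 x 90 x 40 mm with one vertical 14 mm hole right through its middle; the plunger hangs in the hole and the gauge's foot stands on the block's top, 40 mm above the bench. Origin at the centre of its underside. Lift the gauge straight up at least 35 mm to clear it.
- stand: Fixed mould-checking stand, open front towards its -x. Origin: centre of its underside. Aluminium base 200 x 230 x 15 mm (x, y, z); on it a black cigar mould 170 x 165 mm, top 45 mm above the bench, with seven grooves along x, 16 mm wide, 22.5 mm apart (one at y = 0), flat floor 37 mm above the bench. Four 12 mm posts at x +-75, y +-100 mm.
- guide: Clear plate fixed on the stand's posts; same origin and axes as the stand. Underside 105, top 113 mm above the bench; x +-85, y +-112 mm. Three 16 mm slots edged in green run along x over the grooves at y = -45, 0, 45 mm, open at the front (x = -85), closed at x = 65. The foot is wider than a slot: it goes in from the front, below the plate and above the mould.
- orange_dot: The target: orange painted dot, 14 mm in diameter, flat on the floor of the groove under one of the three slots (which one differs from start to start), 37 mm above the bench, flanked by orange flashes, 14 x 6 mm, on the tops of the ridges on both sides. Origin at the dot's centre; yaw as the stand.
- white_dot: White dot like the orange one, in another groove. Not the target.
- blue_dot: Blue dot like the orange one, in another groove. Not the target.
- glue_jar: Small glass jar, 60 mm in diameter, 70 mm high. Leave alone. Origin at the centre of its underside.
- blade: Flat leaf-cutting blade with a wooden back, about 75 x 124 x 10 mm, lying flat. Leave alone. Origin at its underside.
- mug: White mug, 76 mm in diameter, 90 mm high. Leave alone. Origin at the centre of its underside.
- ring_gauge: Flat wooden sizing plate with five holes, 70 x 170 x 8 mm. Leave alone. Origin at the centre of its underside.
Things that resemble listed ones, but are neither listed nor needed, are in the scene too. Of the things like the gauge, leave any that is pink or red; of the rest the smaller one is meant.

How it is judged:
On the way, in this order (a step that is already met when the one before it is completed fails the run):
1. the gauge is lifted clear of its rest (z of gauge in the frame of rest above 0.07 m and contact force between gauge and the fingers above 1 N), for 0.1 s.
2. the gauge's foot is in under the guide plate, from the open front of the slot over the orange dot (x of gauge in the frame of guide between -0.075 and 0.065 m and z of gauge in the frame of guide below 0.098 m and y of gauge in the frame of orange_dot between -0.012 and 0.012 m), for 0.1 s.
At the end, for the whole second after the job is handed in: Gripped, still and upright within 5 degrees, the gauge has its tip on the groove floor within 6 mm of the orange dot's centre, the plunger pushed in 2.5 to 9.5 mm (about 1.8 to 4.6 N; under 6.5 N on the stand), and presses on the guide plate with less than 1 N (horizontal distance between tip and orange_dot below 0.006 m and z of tip in the frame of orange_dot below 0.003 m and value of joint plunger between 0.0025 and 0.0095 m and angle between gauge's own z axis and vertical below 0.09 rad and contact force between gauge and stand between 1 and 6.5 N and contact force between gauge and guide below 1 N and contact force between gauge and the fingers above 2 N and linear speed of gauge below 0.02 m/s); the arm keeps its last pose, push and grip.
It fails at once if the gauge is pushed against the stand, mould or guide with more than 18 N (contact force between gauge and stand above 18 N).
It fails at once if another thing on the bench is moved by more than 20 mm (distance of any of glue_jar, blade, mug, ring_gauge from where it was at the start of the episode above 0.02 m).
It also fails if it takes over 45 s, if anything falls off the work surface, if the arm or the gripper's body presses on something with over 40 N, if the wrist force passes 120 N, or if a joint passes its speed limit or range.

## Working session

There is one attempt and no reset: what is moved stays moved. The work goes in short steps, Python scripts to look and compute and a tool call to move; the robot and the scene stay as the last step left them, time stands still between calls to the robot, and variables do not carry over. Pictures are saved under pics/ and viewed, about 8 in all and at most 12, crops included, and the job is handed in when it is done.

Besides the shell and the picture viewer there is one more tool, called after "Call:" by a JSON object that holds its "method" and its "body". carry_out: Moves the arm, as the interface text tells. Its arguments: {"type":"object","properties":{"motion":{"type":"array","items":{"type":"array"}},"grip":{"type":"number"},"squeeze":{"type":"number"}},"required":["motion"]}

```bash
mkdir -p pics; cat > h.py <<'E'
from bench import get_state, eyes, ticket
import numpy as np, cv2
def shot(n,f):
    d=eyes.get_image(n); cv2.imwrite(f'pics/{f}.png',d['pixels']); np.savez(f'pics/{f}.npz',K=d['mtx'],T=d['extrinsics']); return d
def ray(f,u,v,z):
    c=np.load(f'pics/{f}.npz'); K,T=c['K'],c['T']
    r=T[:3,:3]@np.linalg.solve(K,[u,v,1.]); o=T[:3,3]
    return o+r*(z-o[2])/r[2]
def proj(f,p):
    c=np.load(f'pics/{f}.npz'); q=np.linalg.inv(c['T'])@np.r_[p,1]; q=c['K']@q[:3]; return q[:2]/q[2]
E
python3 - <<'E'
from h import *
a=shot('top','top1')['pixels'];b=shot('scene','sc1')['pixels']
for f in('top1','sc1'):
    c=np.load(f'pics/{f}.npz');print(c['K'].round(1),c['T'].round(3))
s=get_state();print({k:np.round(v,3) for k,v in s.items()})
E
```

```text
[[461.9   0.  284.8]
 [  0.  461.9 213.1]
 [  0.    0.    1. ]] [[ 0.028 -0.998  0.052  0.476]
 [-1.    -0.027  0.013 -0.041]
 [-0.011 -0.052 -0.999  1.239]
 [ 0.     0.     0.     1.   ]]
[[511.3   0.  277.7]
 [  0.  511.3 208.3]
 [  0.    0.    1. ]] [[-0.737  0.588 -0.332  1.046]
 [ 0.675  0.64  -0.367  0.547]
 [-0.004 -0.495 -0.869  1.361]
 [ 0.     0.     0.     1.   ]]
{'time': np.float64(0.1), 'joint_positions': array([-1.097,  0.322, -0.07 ,  1.452,  0.023,  1.371, -0.057]), 'qd': array([ 0.001, -0.003, -0.001, -0.005, -0.001,  0.001, -0.002]), 'joint_torque': array([-0.0000e+00, -4.9258e+01, -4.0600e-01, -3.1339e+01, -6.4000e-02,
        4.0000e-02,  0.0000e+00]), 'position': array([0.288, 0.582, 0.222]), 'tool_rot': array([ 2.668e+00,  1.656e+00, -2.000e-03]), 'ft_force': array([-0.547,  0.201,  0.461]), 'torque': array([ 0.051,  0.034, -0.014]), 'grip_width': np.float64(0.996)}
```

View pics/top1.png

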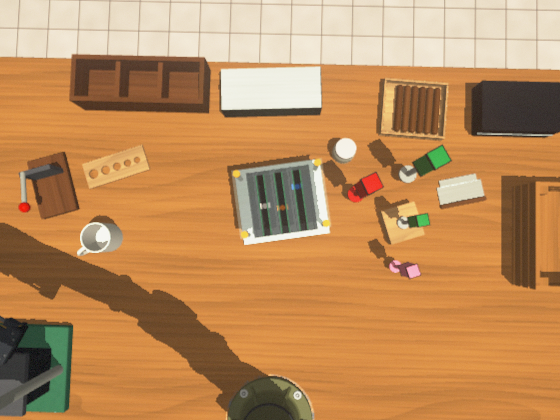

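View pics/sc1.png

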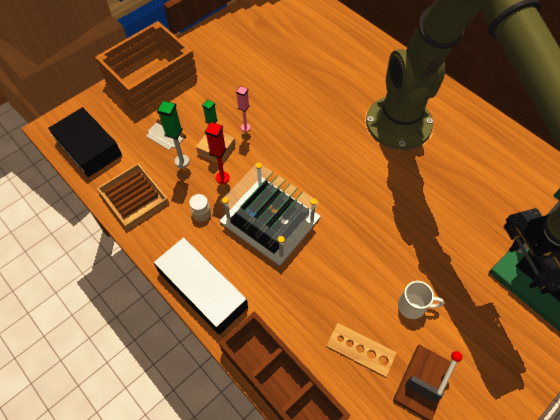

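The top view shows the wooden rest near (403,223) with the small green gauge in it. The stand is near (281,202), with pink, red and taller green gauges around. Next I enlarge the stand and the rest.

```bash
python3 - <<'E'
from h import *
a=cv2.imread('pics/top1.png');
A=cv2.resize(a[150:255,225:335],None,fx=5,fy=5,interpolation=2)
B=cv2.resize(a[190:260,375:440],None,fx=5,fy=5,interpolation=2)
o=np.zeros((600,800,3),'u1');o[:525,:550]=A;o[:350,555:800]=B[:350,:245];cv2.imwrite('pics/c1.png',o)
E
```

```text
(no output)
```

View pics/c1.png

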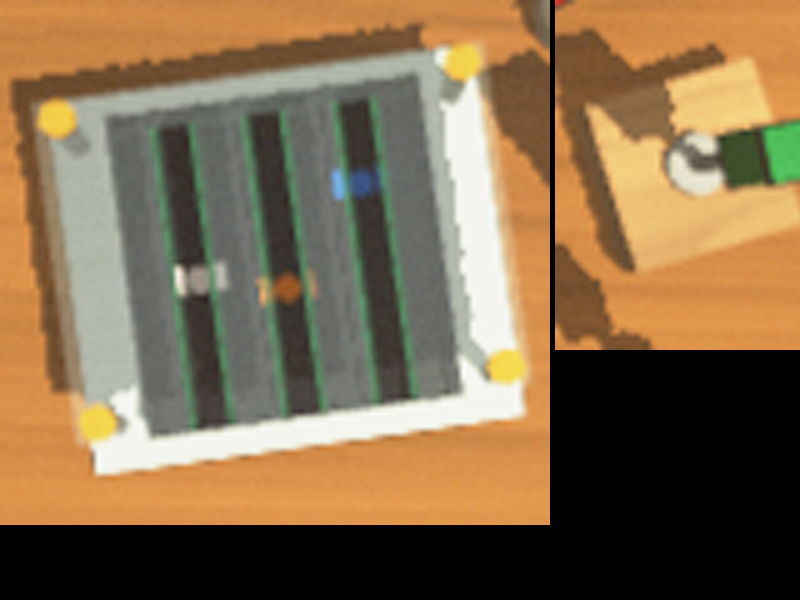

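The orange dot is at about (282.4,207.6) in the middle slot, and the slots open at the bottom of the image, towards the robot. The gauge foot is at (402.6,222.4).

```bash
python3 - <<'E'
from h import *
f='top1'
up=lambda x,y:(225+(x+.5)/5-.5,150+(y+.5)/5-.5)
print('dot',ray(f,*up(287,288),.037).round(4))
C=[up(57,118),up(463,60),up(98,422),up(505,366)]
for z in(.113,.12,.125,.13):
    P=np.array([ray(f,*c,z)[:2] for c in C])
    print(z,P.mean(0).round(4),[np.linalg.norm(P[i]-P[j]).round(4) for i,j in((0,1),(2,3),(0,2),(1,3))],
     'yaw',[np.degrees(np.arctan2(*(P[i]-P[j])[::-1])).round(2) for i,j in((0,2),(1,3))],[np.degrees(np.arctan2(*(P[i]-P[j])[::-1])).round(2)-90 for i,j in((0,1),(2,3))])
print('slot ends z.113',[ray(f,*up(*q),.113).round(4) for q in((265,115),(303,412))])
print('foot',ray(f,402.3,222,.048).round(4))
a=cv2.imread('pics/top1.png').astype(int)
b,g,r=a[...,0],a[...,1],a[...,2]
m=(g>120)&(g-r>70)&(g-b>50); m[:,:395]=0;m[:205]=0;m[250:]=0
ys,xs=np.nonzero(m);print(len(xs),xs.mean(),ys.mean(),cv2.minAreaRect(np.c_[xs,ys].astype('f4')))
print('top',ray(f,xs.mean(),ys.mean(),.222).round(4))
# scene
s=cv2.imread('pics/sc1.png');cv2.imwrite('pics/c2.png',np.vstack([cv2.resize(s[85:165,180:270],None,fx=5,fy=5,interpolation=2)]))
print([ray('top1',*q,.04).round(3) for q in((375+(590-555)/5,190+103/5),(375+(753-555)/5,190+57/5),(375+(635-555)/5,190+270/5))])
E
```

```text
dot [ 0.5538 -0.0177  0.037 ]
0.113 [ 0.5718 -0.0154] [np.float64(0.2014), np.float64(0.2003), np.float64(0.1506), np.float64(0.1516)] yaw [np.float64(9.55), np.float64(9.14)] [np.float64(9.680000000000007), np.float64(9.409999999999997)]
0.12 [ 0.5712 -0.0155] [np.float64(0.2001), np.float64(0.1991), np.float64(0.1497), np.float64(0.1506)] yaw [np.float64(9.55), np.float64(9.14)] [np.float64(9.680000000000007), np.float64(9.409999999999997)]
0.125 [ 0.5708 -0.0157] [np.float64(0.1992), np.float64(0.1982), np.float64(0.149), np.float64(0.15)] yaw [np.float64(9.55), np.float64(9.14)] [np.float64(9.680000000000007), np.float64(9.409999999999997)]
0.13 [ 0.5704 -0.0158] [np.float64(0.1984), np.float64(0.1973), np.float64(0.1484), np.float64(0.1493)] yaw [np.float64(9.55), np.float64(9.14)] [np.float64(9.680000000000007), np.float64(9.409999999999997)]
slot ends z.113 [array([ 0.6336, -0.006 ,  0.113 ]), array([ 0.4885, -0.0287,  0.113 ])]
foot [ 0.5233 -0.3285  0.048 ]
113 422.56637168141594 219.8053097345133 ((422.5577392578125, 219.7884521484375), (10.394155502319336, 10.59027099609375), 78.69007110595703)
top [ 0.5225 -0.3307  0.222 ]
[array([ 0.552, -0.277,  0.04 ]), array([ 0.578, -0.361,  0.04 ]), array([ 0.466, -0.302,  0.04 ])]
```

View pics/c2.png

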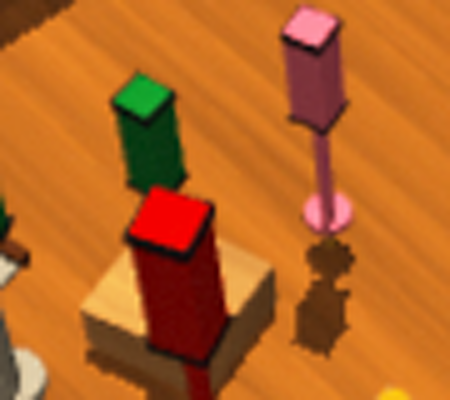

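Call:
{"method": "carry_out", "body": {"motion": [[[0, 0, 0.05], 0], [[0, 0, 0.1], 0], [[0.03, -0.03, 0.13], -0.1], [[0.21, -0.46, 0.13], -1.2], [[0.21, -0.46, 0.13], -1.2], [[0.21, -0.46, 0.13], -1.2], [[0.21, -0.46, 0.13], -1.2], [[0.21, -0.46, 0.13], -1.2], [[0.21, -0.46, 0.13], -1.2], [[0.21, -0.46, 0.13], -1.2], [[0.21, -0.46, 0.13], -1.2], [[0.21, -0.46, 0.13], -1.2], [[0.235, -0.912, 0.13], -2.45], [[0.235, -0.912, 0.13], -2.45], [[0.235, -0.912, 0.13], -2.45], [[0.235, -0.912, 0.13], -2.45], [[0.235, -0.912, 0.13], -2.45], [[0.235, -0.912, 0.13], -2.45], [[0.235, -0.912, 0.13], -2.45], [[0.235, -0.912, 0.13], -2.45]], "grip": -1}}

```text
time: 2.1
position: [0.5184, -0.2621, 0.3526]
tool_rot: [-2.506, 1.894, -0.0]
ft_force: [0.7, 0.2, -0.2]
grip_width: 0.998
```

Call:
{"method": "carry_out", "body": {"motion": [[[0, -0.05, 0], 0], [[0, -0.05, 0], 0], [[0, -0.05, 0], 0], [[0, -0.05, 0], 0]]}}

```text
time: 2.5
position: [0.5193, -0.3088, 0.3522]
tool_rot: [-2.513, 1.884, 0.002]
ft_force: [-0.2, 0.3, 0.4]
grip_width: 1.004
```

```bash
python3 - <<'E'
from h import *
d=shot('wrist','w1')
c=np.load('pics/w1.npz');print(c['K'].round(1),c['T'].round(3))
s=get_state();print(s['position'],s['tool_rot'],s['joint_positions'].round(2) if hasattr(s['joint_positions'],'round') else s['joint_positions'])
E
```

```text
[[345.3   0.  277.4]
 [  0.  345.3 200.6]
 [  0.    0.    1. ]] [[ 0.28  -0.92  -0.274  0.595]
 [-0.96  -0.268 -0.08  -0.286]
 [-0.     0.286 -0.958  0.515]
 [ 0.     0.     0.     1.   ]]
[ 0.51952806 -0.30830097  0.35235991] [-2.51344014e+00  1.88296745e+00  1.14344000e-03] [-0.16  0.24  0.81  1.37 -0.17  1.6  -0.66]
```

View pics/w1.png

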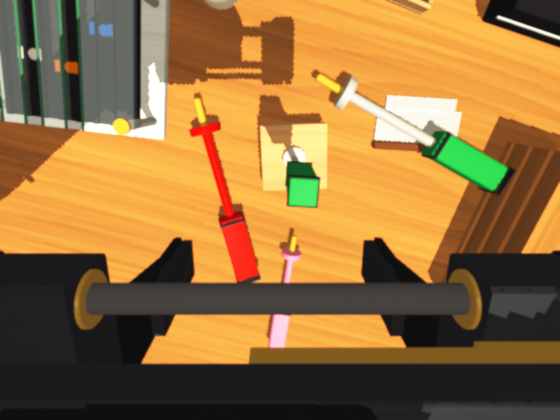

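The wrist view shows the gauge's green top centred near (303.5,192), with its flats square to the jaws (within about 2°). The foot is at (294,156).

```bash
python3 - <<'E'
from h import *
a=cv2.imread('pics/w1.png').astype(int)
b,g,r=a[...,0],a[...,1],a[...,2]
m=(g>110)&(g-r>70)&(g-b>50); m[:,:270]=0;m[:,335:]=0
m=m.astype('u1');cs,_=cv2.findContours(m,0,1);c=max(cs,key=cv2.contourArea);R=cv2.minAreaRect(c);print(R)
M=cv2.boxPoints(R);P=np.array([ray('w1',*q,.222) for q in M]);print(P.round(4),P.mean(0).round(4),np.linalg.norm(P[0]-P[1]),np.degrees(np.arctan2(*(P[1]-P[0])[:2][::-1])))
print(ray('w1',294,156,.048).round(4))
E
```

```text
((303.0133056640625, 191.8009033203125), (28.869247436523438, 27.80494499206543), 3.8140745162963867)
[[ 0.5103 -0.3205  0.222 ]
 [ 0.5349 -0.3148  0.222 ]
 [ 0.5403 -0.3393  0.222 ]
 [ 0.5158 -0.3456  0.222 ]] [ 0.5253 -0.33    0.222 ] 0.0252139344033205 13.09828942013329
[ 0.5286 -0.3291  0.048 ]
```

Call:
{"method": "carry_out", "body": {"motion": [[[0.005, -0.022, 0], -0.055], [[0.005, -0.022, 0], -0.055], [[0.005, -0.022, -0.04], -0.055], [[0.005, -0.022, -0.08], -0.055], [[0.005, -0.022, -0.11], -0.055], [[0.005, -0.022, -0.14], -0.055], [[0.005, -0.022, -0.165], -0.055], [[0.005, -0.022, -0.181], -0.055], [[0.005, -0.022, -0.181], -0.055], [[0.005, -0.022, -0.181], -0.055]]}}

```text
time: 3.55
position: [0.5245, -0.3318, 0.1725]
tool_rot: [-2.459, 1.954, -0.002]
ft_force: [-0.6, -1.0, 2.0]
grip_width: 0.996
```

```bash
python3 - <<'E'
from h import *
d=shot('wrist','w2')
s=get_state();print(s['position'],s['tool_rot'],s['ft_force'])
for z in(.182,.15,.102):print(proj('w2',[.5245,-.330,.04+z]))
E
```

```text
[ 0.52470372 -0.33242002  0.17316051] [-2.4588948   1.95440384 -0.00354069] [-0.04926101  0.17829268 -0.1153573 ]
[273.84601218 314.43462794]
[274.41231482 273.29924529]
[274.94766197 234.41242382]
```

View pics/w2.png

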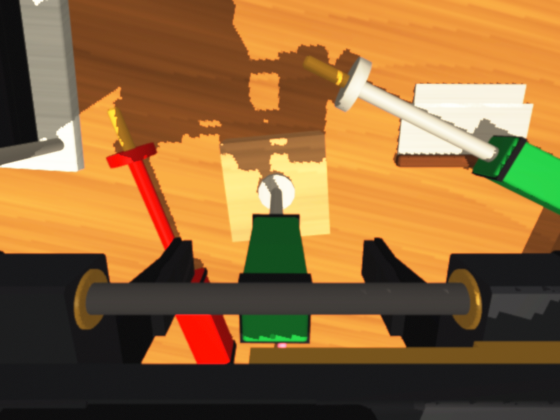

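Gauge sits centred between the open fingers (column ~275). Closing.

Call:
{"method": "carry_out", "body": {"motion": [[[0, 0, 0], 0], [[0, 0, 0], 0], [[0, 0, 0], 0], [[0, 0, 0], 0], [[0, 0, 0], 0], [[0, 0, 0], 0], [[0, 0, 0], 0], [[0, 0, 0], 0], [[0, 0, 0], 0], [[0, 0, 0], 0]], "grip": 1, "squeeze": 40}}

```text
time: 4.6
position: [0.5237, -0.3323, 0.1714]
tool_rot: [2.458, -1.956, -0.0]
ft_force: [0.1, 0.2, -1.3]
grip_width: 0.295
```

Call:
{"method": "carry_out", "body": {"motion": [[[0, 0, 0.01], 0], [[0, 0, 0.03], 0], [[0, 0, 0.06], 0], [[0, 0, 0.09], 0], [[0, 0, 0.12], 0], [[0, 0, 0.12], 0], [[0, 0, 0.12], 0], [[0, 0, 0.12], 0]]}}

```text
time: 5.4
position: [0.5233, -0.3318, 0.2904]
tool_rot: [2.458, -1.955, -0.003]
ft_force: [-0.2, -0.1, -1.7]
grip_width: 0.299
```

```bash
python3 - <<'E'
from h import *
d=shot('wrist','w3'); a=shot('scene','sc3')
s=get_state();print(s['position'],s['tool_rot'],s['ft_force'],s['grip_width'])
# stand frame
th=np.radians(9.45);ex=np.array([np.cos(th),np.sin(th)]);ey=np.array([-ex[1],ex[0]])
c=np.array([.5712,-.0155]);dot=np.array([.5538,-.0177])
print('dot in stand',(dot-c)@ex,(dot-c)@ey)
print('dot from w1',ray('w1',67,68,.037))
E
```

```text
[ 0.52324733 -0.33175841  0.29010658] [ 2.45811521 -1.95536514 -0.00390876] [ 0.30455152 -0.5984789  -1.8719729 ] 0.29787720715939486
dot in stand -0.0175250801373226 0.0006867067645099379
dot from w1 [ 0.55421713 -0.0143396   0.037     ]
```

View pics/w3.png

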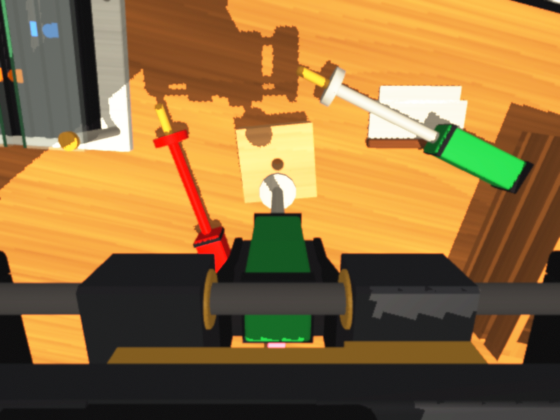

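Call:
{"method": "carry_out", "body": {"motion": [[[-0.01, 0.04, 0], 0], [[-0.025, 0.085, 0], 0], [[-0.038, 0.13, 0], 0], [[-0.05, 0.175, 0], 0], [[-0.063, 0.22, 0], 0], [[-0.075, 0.26, 0], 0], [[-0.083, 0.285, 0], 0], [[-0.085, 0.294, 0], 0], [[-0.085, 0.294, 0], 0], [[-0.085, 0.294, 0], 0]]}}

```text
time: 6.5
position: [0.4389, -0.0399, 0.2913]
tool_rot: [2.456, -1.958, 0.0]
ft_force: [0.3, -0.6, -1.4]
grip_width: 0.3
```

```bash
python3 - <<'E'
from h import *
print('foot pre',ray('w3',278,190,.167))
d=shot('wrist','w4'); a=shot('top','t4')
s=get_state();print(s['position'],s['tool_rot'],s['ft_force'],s['grip_width'])
cv2.imwrite('pics/c4.png',cv2.resize(cv2.imread('pics/w4.png')[0:300,100:500],None,fx=2,fy=2,interpolation=2))
E
```

```text
foot pre [ 0.52641933 -0.33115136  0.167     ]
[ 0.43903537 -0.04018553  0.29137707] [ 2.45474915e+00 -1.95926271e+00  1.65241885e-04] [ 0.0403517   0.33532338 -1.97194432] 0.29492706394928364
```

View pics/c4.png

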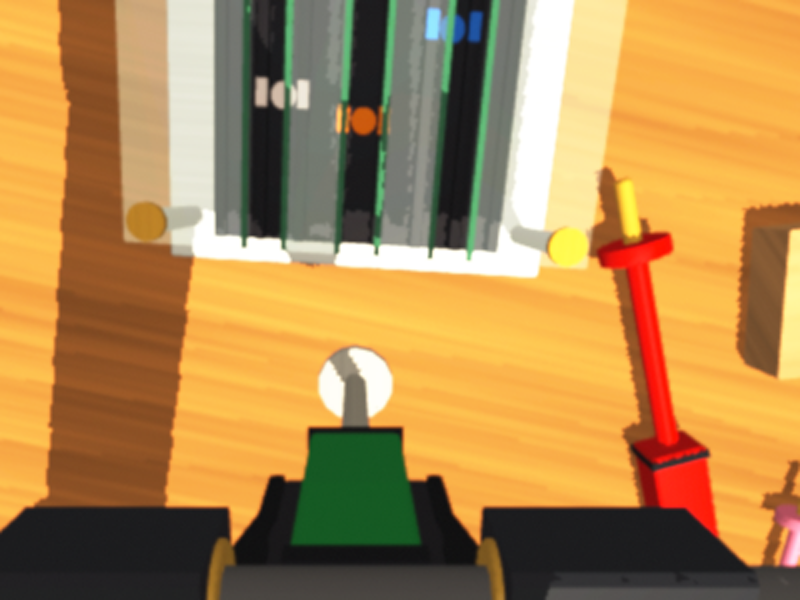

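Close view: orange dot at crop (363,121), middle-slot front end between (336,250) and (377,254), held foot at (355,383).

```bash
python3 - <<'E'
from h import *
u=lambda x,y:(100+(x+.5)/2-.5,(y+.5)/2-.5)
w=lambda x,y,z:ray('w4',*u(x,y),z)
print('dot',w(363,121,.037).round(4))
for z in(.105,.113):
  f=(w(336,250,z)+w(377,254,z))/2;b=(w(352,0,z)+w(394,0,z))/2
  print('slot',f.round(4),b.round(4),np.degrees(np.arctan2(*(b-f)[:2][::-1])),'width',np.linalg.norm(w(336,250,z)-w(377,254,z)))
  ex=(b-f)[:2]/np.linalg.norm((b-f)[:2]); print('dot off line', np.cross(ex,(w(363,121,.037)-f)[:2]))
print('foot',w(355,383,.168).round(4), 'posts mid', ((w(147,221,.12)+w(569,246,.12))/2).round(4), np.linalg.norm(w(147,221,.12)-w(569,246,.12)))
p=w(147,221,.12)-w(569,246,.12);print(np.degrees(np.arctan2(p[1],p[0]))-90)
print('offset TCP->foot', w(355,383,.168)-get_state()['position'])
a=cv2.imread('pics/t4.png').astype(int)
E
```

```text
dot [ 0.5562 -0.0177  0.037 ]
slot [ 0.4902 -0.0289  0.105 ] [ 0.5999 -0.0113  0.105 ] 9.08364276442018 width 0.02038402432541576
dot off line 0.0005704105599967438
slot [ 0.4908 -0.0287  0.113 ] [ 0.598  -0.0115  0.113 ] 9.083642764420166 width 0.01991630163613146
dot off line 0.0004999758524755447
foot [ 0.4411 -0.0392  0.168 ] posts mid [ 0.4998 -0.0279  0.12  ] 0.19871507452523696
9.568581769485633
offset TCP->foot [ 0.00205325  0.00099439 -0.12337707]<stdin>:8: DeprecationWarning: Arrays of 2-dimensional vectors are deprecated. Use arrays of 3-dimensional vectors instead. (deprecated in NumPy 2.0)
```

Call:
{"method": "carry_out", "body": {"motion": [[[0, 0.003, -0.02], 0], [[0, 0.003, -0.05], 0], [[0, 0.003, -0.07], 0], [[0, 0.003, -0.075], 0], [[0, 0.003, -0.075], 0], [[0, 0.003, -0.075], 0]]}}

```text
time: 7.2
position: [0.4396, -0.0359, 0.2177]
tool_rot: [-2.457, 1.956, -0.002]
ft_force: [-0.4, 0.2, -1.0]
grip_width: 0.299
```

```bash
python3 - <<'E'
from h import *
d=shot('wrist','w5')
s=get_state();print(s['position'],s['tool_rot'],s['ft_force'],s['grip_width'])
cv2.imwrite('pics/c5.png',cv2.resize(cv2.imread('pics/w5.png')[0:220,150:410],None,fx=3,fy=3,interpolation=2)[:600])
E
```

```text
[ 0.4397475  -0.03566068  0.21786212] [-2.45677732  1.95577018 -0.00250457] [-0.41698125  0.28647304 -1.06962168] 0.2968476143490961
```

View pics/c5.png

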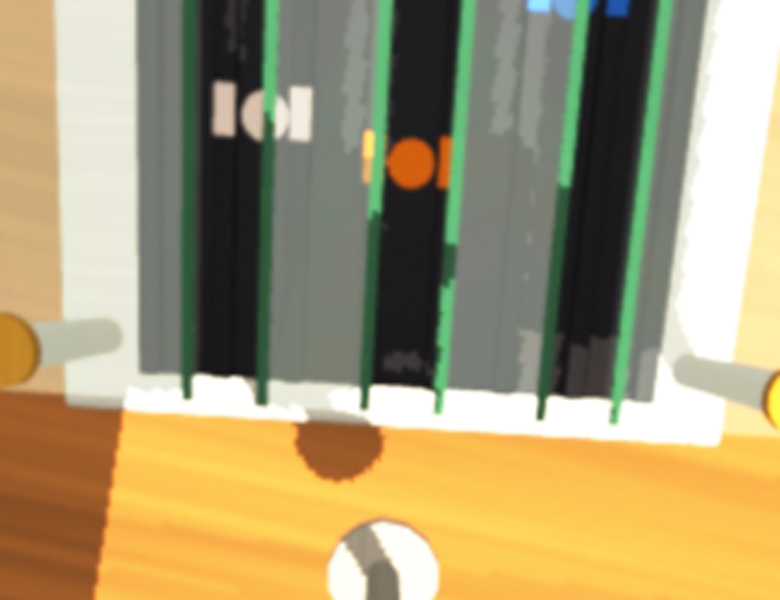

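Orange dot at crop (410,163), slot mouth centre about (401,408), foot at (383,575).

```bash
python3 - <<'E'
from h import *
w=lambda x,y,z:ray('w5',150+(x+.5)/3-.5,(y+.5)/3-.5,z)
fz=get_state()['position'][2]-.1314+.008
ft=w(383,575,fz);d=w(410,163,.037);f=(w(365,408,.113)+w(438,412,.113))/2;b=(w(387,0,.113)+w(467,0,.113))/2
ex=(b-f)[:2];yaw=np.arctan2(ex[1],ex[0])
print('foot',ft,'dot',d,'front',f,np.degrees(yaw))
th=np.radians(9.4)
for n,p in(('dot',d),('front',f)):
  v=(p-ft)[:2];print(n,v,'along',v@[np.cos(th),np.sin(th)],'lat',v@[-np.sin(th),np.cos(th)])
E
```

```text
foot [ 0.44195031 -0.03504194  0.09446212] dot [ 0.55638409 -0.01736072  0.037     ] front [ 0.49026497 -0.02877525  0.113     ] 9.617290798615239
dot [0.11443378 0.01768122] along 0.11578497856957502 lat -0.0012462106725053294
front [0.04831466 0.00626668] along 0.04868941006717617 lat -0.0017085032021897312
```

Call:
{"method": "carry_out", "body": {"motion": [[[0, -0.0015, 0], 0], [[0.01, 0.0002, 0], 0], [[0.02, 0.0018, 0], 0], [[0.03, 0.0035, 0], 0], [[0.04, 0.0051, 0], 0], [[0.05, 0.0068, 0], 0], [[0.06, 0.0084, 0], 0], [[0.07, 0.0101, 0], 0], [[0.07, 0.0101, 0], 0], [[0.07, 0.0101, 0], 0], [[0.07, 0.0101, 0], 0]]}}

```text
time: 8.35
position: [0.5084, -0.0254, 0.2165]
tool_rot: [2.458, -1.956, -0.001]
ft_force: [0.3, -0.1, 0.0]
grip_width: 0.297
```

```bash
python3 - <<'E'
from h import *
d=shot('wrist','w6');shot('top','t6');shot('scene','s6')
s=get_state();print(s['position'],s['tool_rot'],s['ft_force'],s['torque'])
cv2.imwrite('pics/c6.png',cv2.resize(cv2.imread('pics/w6.png')[60:260,180:380],None,fx=3,fy=3,interpolation=2)[:600])
E
```

```text
[ 0.50850494 -0.02529851  0.21671174] [-2.45816565e+00  1.95574894e+00  1.53415798e-04] [ 0.16830461  0.29842211 -0.83053587] [-0.07119464  0.14412289 -0.00922476]
```

View pics/c6.png

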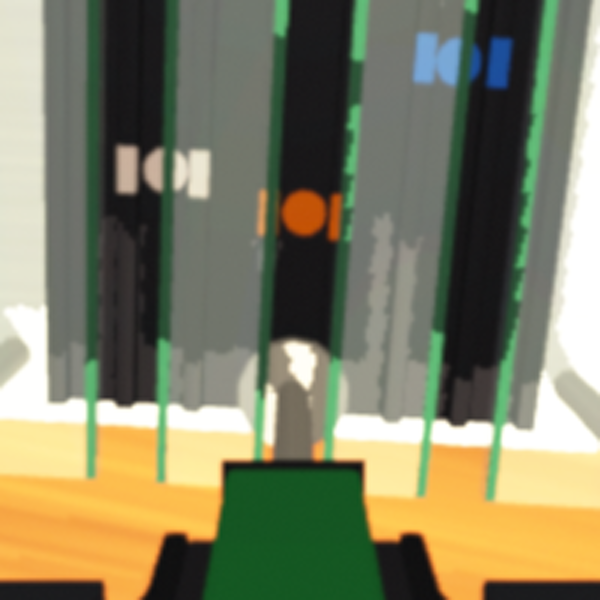

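The stem runs at crop x≈293 between the slot edges at 261 and 330, so it is centred. The foot is under the plate at about (294,391) and the dot at (304,213).

```bash
python3 - <<'E'
from h import *
w=lambda x,y,z:ray('w6',180+(x+.5)/3-.5,60+(y+.5)/3-.5,z)
fz=get_state()['position'][2]-.1314+.008
ft=w(294.5,391,fz);d=w(304,213,.037);st=w(293,440,.113);sl=w(295.5,440,.113)
th=np.radians(9.4);ax=np.array([[np.cos(th),np.sin(th)],[-np.sin(th),np.cos(th)]])
print('foot',ft,'dot',d,d[:2]-ft[:2],ax@(d-ft)[:2],'slot-stem lat',ax@(sl-st)[:2])
print('top: dot-TCP',np.array([.5538,-.0177])-get_state()['position'][:2])
# foot outline check
for r in(.016,):
  print([((proj('w6',[ft[0]+r*np.cos(t),ft[1]+r*np.sin(t),fz])-[180,60])*3+1).round(0) for t in np.arange(4)*np.pi/2+th])
E
```

```text
foot [ 0.5117194  -0.02474741  0.09331174] dot [ 0.55612941 -0.01779126  0.037     ] [0.04441    0.00695615] [ 0.04494979 -0.00039057] slot-stem lat [ 4.17488358e-05 -6.71753982e-04]
top: dot-TCP [0.04529506 0.00759851]
[array([298., 336.]), array([238., 388.]), array([291., 444.]), array([350., 394.])]
```

Call:
{"method": "carry_out", "body": {"motion": [[[0.01, 0.0013, 0], 0], [[0.02, 0.003, 0], 0], [[0.03, 0.0045, 0], 0], [[0.04, 0.006, 0], 0], [[0.0447, 0.0067, 0], 0], [[0.0447, 0.0067, 0], 0], [[0.0447, 0.0067, 0], 0], [[0.0447, 0.0067, -0.006], 0], [[0.0447, 0.0067, -0.012], 0], [[0.0447, 0.0067, -0.016], 0], [[0.0447, 0.0067, -0.016], 0], [[0.0447, 0.0067, -0.016], 0]]}}

```text
time: 9.7
position: [0.5533, -0.0185, 0.2005]
tool_rot: [2.458, -1.956, -0.0]
ft_force: [0.0, 0.4, -1.2]
grip_width: 0.293
```

```bash
python3 - <<'E'
from h import *
d=shot('wrist','w7')
s=get_state();print(s['position'],s['tool_rot'],s['ft_force'],s['torque'])
cv2.imwrite('pics/c7.png',cv2.resize(cv2.imread('pics/w7.png')[60:260,180:380],None,fx=3,fy=3,interpolation=2)[:600])
E
```

```text
[ 0.55351701 -0.01853062  0.20069091] [-2.45844769e+00  1.95576705e+00 -2.41918490e-04] [ 0.85748804 -0.34993218 -1.42304654] [-0.03380442  0.1619452  -0.04582702]
```

View pics/c7.png

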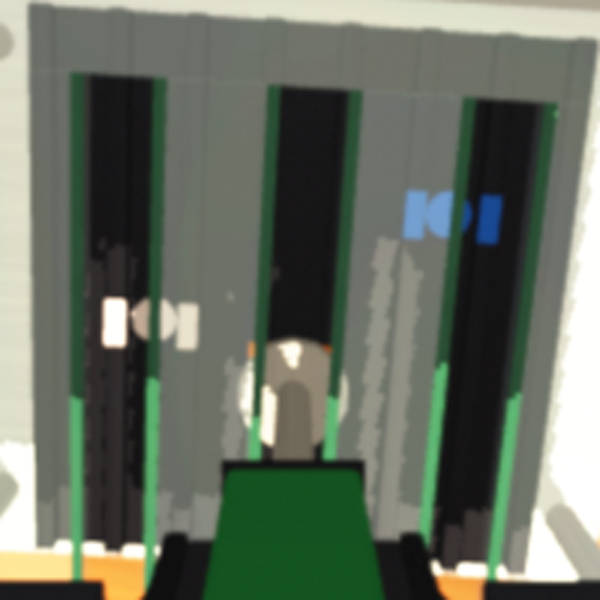

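Call:
{"method": "carry_out", "body": {"motion": [[[0, 0, -0.001], 0], [[0, 0, -0.002], 0], [[0, 0, -0.003], 0], [[0, 0, -0.004], 0], [[0, 0, -0.005], 0], [[0, 0, -0.006], 0], [[0, 0, -0.007], 0], [[0, 0, -0.008], 0], [[0, 0, -0.008], 0], [[0, 0, -0.008], 0], [[0, 0, -0.008], 0]]}}

```text
time: 10.85
position: [0.5535, -0.0185, 0.1927]
tool_rot: [-2.459, 1.956, -0.0]
ft_force: [-0.0, 0.3, 1.0]
grip_width: 0.293
```

```bash
python3 - <<'E'
from h import *
s=get_state();print(s['position'],s['ft_force'],s['torque'])
w=lambda x,y,z:ray('w7',180+(x+.5)/3-.5,60+(y+.5)/3-.5,z)
ft=w(294.5,391,.2006-.1234);print('foot',ft)
for x in(251,326):print('flash far end',w(x,344,.045))
F=[]
for i in range(6):
    eyes.get_image('wrist');F.append(get_state()['ft_force'])
print(np.mean(F,0))
E
```

```text
[ 0.55351612 -0.0185196   0.19269913] [-0.04331326  0.33204522  1.00300005] [-0.05635427  0.35297361  0.08205461]
foot [ 0.55667032 -0.01786979  0.0772    ]
flash far end [ 0.56013497 -0.00316521  0.045     ]
flash far end [ 0.56540783 -0.0260497   0.045     ]
[-0.30540848  0.18022202  0.73503064]
```

Force change is about 2.2 N, so the plunger is about 3.6 mm in, and geometry gives 3.7 mm. I'll press 2.2 mm further.

Call:
{"method": "carry_out", "body": {"motion": [[[0, 0, -0.001], 0], [[0, 0, -0.0022], 0], [[0, 0, -0.0022], 0], [[0, 0, -0.0022], 0], [[0, 0, -0.0022], 0], [[0, 0, -0.0022], 0], [[0, 0, -0.0022], 0]]}}

```text
time: 11.85
position: [0.5536, -0.0185, 0.1905]
tool_rot: [-2.458, 1.956, -0.0]
ft_force: [-0.2, 0.6, 1.7]
grip_width: 0.296
```

```bash
python3 - <<'E'
from h import *
d=shot('wrist','w8');F=[]
for i in range(8):
    eyes.get_image('wrist');F.append(np.r_[get_state()['ft_force'],get_state()['torque']])
s=get_state();print(s['position'],s['tool_rot'],np.mean(F,0).round(2),s['grip_width'],s['time'])
sc=shot('scene','s8')['pixels']
a=cv2.resize(cv2.imread('pics/w8.png')[90:250,190:370],None,fx=2.2,fy=2.2,interpolation=2)
c=proj('s8',[.5535,-.0185,.1]).astype(int);print(c)
b=cv2.resize(sc[c[1]-70:c[1]+60,c[0]-60:c[0]+60],None,fx=3,fy=3,interpolation=2)
o=np.zeros((400,800,3),'u1');o[:a.shape[0],:a.shape[1]]=a;o[:b.shape[0],410:410+b.shape[1]]=b;cv2.imwrite('pics/c8.png',o)
E
```

```text
[ 0.5535138  -0.01849898  0.1903951 ] [ 2.45857757e+00 -1.95569469e+00  1.80626998e-04] [-0.13  0.13  1.79 -0.    0.3  -0.  ] 0.2919267972778197 12.3
[272 198]
```

View pics/c8.png

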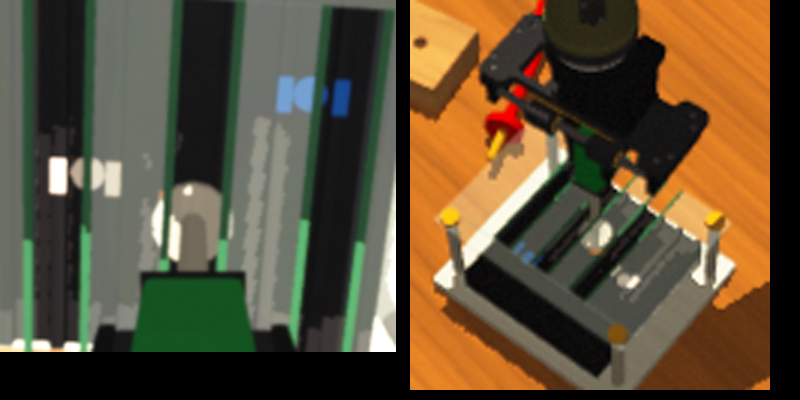

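The left crop shows the stem centred at x≈193, between the slot edges at about 165 and 223. The right crop shows the gauge upright in the middle slot with its foot under the plate. The upward force changed by about 3.2 N, so the plunger is about 6 mm in, and sideways force is near zero. Handing in.

```bash
python3 -c "
from bench import ticket
print(ticket.close_job())"
```

```text
the job is handed in; nothing more can be done
None
```

I took the small green gauge from its rest and brought it in under the guide plate through the open front of the middle slot. Its tip is pressed on the orange dot, and I handed the job in at about 12.4 s with the gauge still gripped at 40 N.

Last checks:
- **Plunger:** the upward force changed by about 3.2 N, which puts the plunger about 6 mm in. The height of the tool gave the same figure.
- **Guide:** sideways force was about 0.2 N, and the stem looked centred in the slot.
- **Upright:** the tool points straight down, and the gauge looks upright in the pictures.
- **Tip on the dot:** the foot hid the dot at the end, so this was not seen directly. The last readings, taken just before pressing, put the tip within about 1 to 2.5 mm of the dot's centre. The two ways of locating the dot differed by about 2 mm.
- **Other things on the bench:** I kept the path clear of them and saw nothing displaced, but I did not measure their positions again.

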